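# Pin the cheese press lever to its ram

## Robot

A 6-joint arm with a two-finger parallel gripper is mounted at the origin on the work surface. World frame = base frame: x ahead of the robot, y to its left, z up, the work surface at z = 0. Lengths are in m, angles in rad, forces in N, time in s.
With the tool pointing down it reaches from about 0.325 to 0.775 m from the base axis. Payload 5.5 kg.
Tool frame: the origin (TCP) lies between the finger pads; the fingertips stand 8 mm ahead of it and the grasp point (between the pads) lies 11 mm behind it (tcp_to_tips is the distance from the TCP to the fingertips, in m); z points along the fingers, y is the line along which they close (so a half turn about z gives the same grasp; the last joint's range is limited). The gripper opens to 88 mm and grips with 3 to 60 N. Pads are 20 mm wide; open, the fingers measure 115 mm over their backs; the gripper's body (75 mm by 178 mm) begins 61 mm behind the grasp point.
Start: joints at [1.119, 0.091, 1.231, -0, 1.82, -0.057], TCP at [0.231, 0.554, 0.207] pointing down, gripper open.
Joint ranges: [-2.87, 2.87], [-0.86, 2.18], [0.17, 2.46], [-1.51, 4.65], [0.06, 2.69], [-2.65, 2.65]. Speed limits (rad/s): [2.57, 2.57, 3.01, 3.14, 3.14, 3.14].

## Interface

Orientations are given as a unit quaternion [w, x, y, z].
In Python, from bench import * gives the robot as it stands. Calls block until the motion is done:
- move_to(position, orientation): joint-space move of the TCP to a pose.
- move_l(position, speed=0.15, orientation=None): straight line of the TCP; orientation=None keeps the orientation; speed is the mean speed in m/s.
- movej(angles): joint-space move.
- gripper_open() and close(): open the fingers fully, or close them until they stop; the grip force is fixed at half the most.
- hold(seconds).
- inverse_kinematics(position, orientation): joint angles nearest the present ones, or None.
- state(): the state.
- get_image(name): name is "side" or "top"; returns a dict with "frame" (420x560x3 uint8, blue, green, red), "depth" (420x560 float32, m along the optical axis (not along the pixel's ray), 0 where there is no reading), "camera_matrix" (3x3 intrinsics, pixels), "view" (4x4, takes a point from world to camera coordinates). Camera axes: x right, y up, looking along -z (the intrinsics and any distortion apply to the point x, -y, -z); pixel columns grow to the right and rows downward; lengths in m; the calibration is good to about 2 mm. A picture is of the moment at which its call begins.
A pose or a line that the arm cannot do raises IKError and nothing moves.
- job_done(): hands the job in; it is judged then, once.
The state is a dict: "time": time; "joint_pos": joint angles; "dq": joint speeds; "joint_torque": joint torques, N m; "ee_pos": TCP position; "ee_rot": TCP orientation; "ft_force": force on the tool from outside, world axes, zero at the start; "moment": the same for the moment, N m; "finger_gap": finger opening in m; "finger_force": force on a finger pad.
Only numpy, scipy, OpenCV 4.12 (cv2) and the standard library are available. Lean on these libraries where they do the work, as an engineer would, in place of code of your own. Each camera call takes 0.05 s, during which the arm holds its last target. There are 200 camera calls.

## Task

The cheese is in its mould: bring the press into use. Pull out the ball-lock pin that holds the lever parked up, ease the lever down without letting it slam, and push the same pin fully home through the lever and the upper hole of the ram until it snaps in with its shoulder on the wood. The ram's hole will not be exactly where you expect, so feel for it with the pin and force nothing; leave everything else on the worktop where it is.

Things in the scene. Friction and masses are not known exactly. Their poses are not given: they have to be found in the camera images.
- press: Lever cheese press, fixed. Origin: underside of its beech board (260 x 450 x 24 mm), under the ram; x horizontal, along the pin holes, from the front (red grip of the pin) to the back; y along the lever from fulcrum post to lever grip; z up. Post at y -130 mm: 20 thick in x, 50 wide, top z 250. Crosshead round the ram: 44 wide in x, top z 150. White mould, 126 across, below
- ram_line (a point): Press-fixed point on the ram's middle line, x 0, y 0, z 190 mm of the press. Ram: steel bar 20 x 20, dark cap 44 above its upper hole. That hole (13.2 across, along x, right through) takes the pin. Its centre is anywhere from 12 mm below to 12 above this point, as the curd has sunk: no reading gives it; see or feel it. Next hole 32 lower, out of reach. The ram is stiff: 30 N along z to shift it
- fulcrum (a point): The lever's pivot axis (along the press's x), at x 0, y -130, z 190 mm of the press. The lever turns stiffly (friction 0.62 N m, weight 0.3 kg, centre about 150 mm out) and stays where it is left: some 1 to 4 N on it lowers it, about 8 to 9 N at its ram hole raises it
- lever (a joint): Lever angle, rad: 0 at the start, parked, sloping 0.42 rad up from the fulcrum; grows as it is lowered; 0.42 level; stops -0.01, 0.535. Two beech cheeks 9 mm thick, 35 high, 40 over the outsides, astride post and ram with 1 mm free each side, from 35 mm behind the fulcrum to 285 beyond; solid across from 167 to 285; then a dark grip, 34 thick, to 363. Ears beside the post hold the parking hole
- lever_hole (a point): Centre of the front mouth of the 13.2 mm hole through both cheeks for the ram, 130 mm from the fulcrum, mid-height. Frame turns with the lever: x into the hole (the press's x), y along the lever to its grip, z up across it. At angle q it lies in the press's frame at x -20, y -130 + 130 cos(0.42 - q), z 190 + 130 sin(0.42 - q) mm. Depths from it: near cheek 0-9, ram 10-30, far cheek 31-40 mm
- lever_top (a point): Point on the middle of the lever's upper face, 230 mm from the fulcrum, where the lever is solid: a good place to press it down. Frame as lever_hole
- park_hole (a point): Centre of the front mouth of the parking hole (through the lever's ears and the post), 40 mm straight above the fulcrum: x -20, y -130, z 230 mm of the press. The pin in it holds the lever up at the start. Depths as at lever_hole, the post in place of the ram. Frame as press
- pin: Loose ball-lock pin, 0.1 kg, at the start home in the parking hole. Origin: centre of the shoulder face that rests on the cheek; x to the nose, z up. Steel shank 12 mm thick; two spring balls at x +44.6 mm stand out 2.4 mm each side (y), snap out behind the far cheek when home, give way to a plain pull or push of 9 to 14 N, no button. Home: origin at the hole's mouth, 0.8 mm of play
- pin_nose (a point): Tip of the pin's nose, 64.5 mm from its origin; the last 7 mm taper from 12 to 5 mm across. With the nose 10 mm past the mouth it meets the ram; if it goes 5 mm farther it has found the ram's hole; at 16 mm the balls meet the first cheek. Loose in its holes the pin hangs up to 0.04 rad nose up: level it before pushing it in, or it binds
- pin_grip (a point): Middle of the pin's flat red grip, 22 mm behind its origin; the grip is 34 mm long (x), 14 mm thick (y), 32 mm high (z), to be pinched across y. Shoulder 22 mm across, 4 mm thick, before it
- weight_a: bystander: steel press weight, a disc 80 mm across and 22 mm high, lying on the press's board under the lever's far half; origin: centre of its underside. Leave it alone
- weight_b: bystander: second steel press weight, same size, on the worktop. Leave it alone
- follower: bystander: spare beech follower, a disc 100 mm across and 16 mm high, on the worktop. Leave it alone
- spare_mould: bystander: spare white open cheese mould, 110 mm across, 85 mm high; origin: centre of its underside. Leave it alone
- salt_jar: bystander: glass jar with a wooden cap, 68 mm across, 110 mm high; origin: centre of its underside. Leave it alone
- mug: bystander: white mug, 80 mm across, 95 mm high; origin: centre of its underside. Leave it alone
Things that resemble listed ones, but are neither listed nor needed, are in the scene too. What is meant by the pin is not black or green, and is the larger of those in its own colour.

How it is judged:
By the outcome, as a careful person would: the job done as asked, in the order asked, and still so for the second after the job is handed in, with the robot touching nothing.
It also fails if it takes over 72 s, if anything falls off the work surface, if the arm or the gripper's body presses on something with over 40 N, if the wrist force passes 120 N, or if a joint passes its speed limit or range.

## Working session

There is one attempt and no reset: what is moved stays moved. The work goes in short steps, each a Python script; the robot and the scene stay as the last script left them, time stands still between calls to the robot, and variables do not carry over. Pictures are saved under pics/ and viewed, at most 10 in all, crops included, and the job is handed in when it is done.

```bash
ls; mkdir -p pics; python3 - <<'E'
from bench import *
import cv2,numpy as np
a=[]
for n in("side","top"):
    g=get_image(n); cv2.imwrite(f"pics/{n}0.png",g["frame"]); np.savez(f"{n}0.npz",**g)
    print(n,g["camera_matrix"].round(1).tolist(),g["view"].round(3).tolist())
print(state())
E
```

```text
pics
side [[417.8, 0.0, 278.6], [0.0, 417.8, 209.0], [0.0, 0.0, 1.0]] [[0.866, -0.499, -0.013, -0.43], [0.29, 0.482, 0.827, -0.315], [-0.407, -0.72, 0.562, -0.985], [0.0, 0.0, 0.0, 1.0]]
top [[535.3, 0.0, 278.3], [0.0, 535.3, 208.1], [0.0, 0.0, 1.0]] [[-0.016, -1.0, 0.0, -0.02], [0.995, -0.015, 0.1, -0.529], [-0.1, 0.002, 0.995, -1.638], [0.0, 0.0, 0.0, 1.0]]
{'time': 0.1, 'joint_pos': array([ 1.11927083e+00,  9.17746779e-02,  1.23174895e+00, -4.23012378e-06,
        1.81979912e+00, -5.66967833e-02]), 'dq': array([-0.00081388, -0.00101703, -0.00456315, -0.00080354,  0.00059238,
       -0.00146273]), 'joint_torque': array([ 2.86256683e-03, -4.47856200e+01, -4.07571459e+01,  7.00220768e-02,
        2.84943095e-02, -1.38994683e-04]), 'ee_pos': array([0.23066421, 0.5535749 , 0.20553462]), 'ee_rot': array([-2.15475640e-04,  1.96135003e-01,  9.80576520e-01, -8.37783550e-04]), 'ft_force': array([-0.16542282,  0.41093931,  0.04570468]), 'moment': array([ 0.06472468,  0.03909909, -0.02648582]), 'finger_force': 0.0, 'finger_gap': 0.08798391647985819}
```

View pics/side0.png

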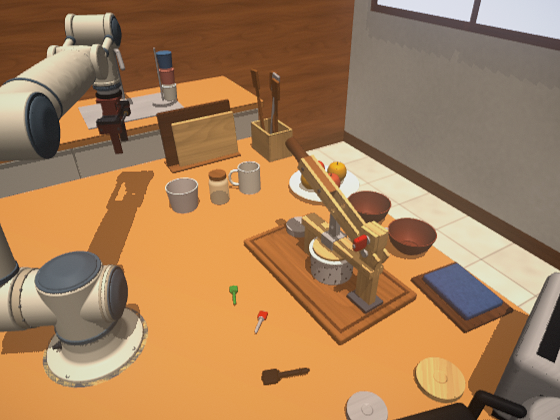

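View pics/top0.png

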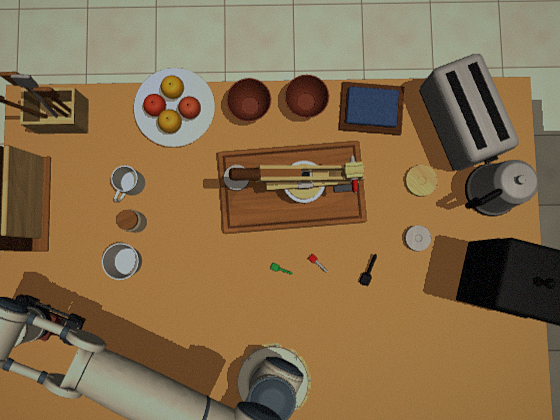

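The side view shows the press with its lever up and a red grip at about (360,243). The top view has the same grip at about (347,185). Pin candidates:
- The red one in the press: side (360,243).
- A small red one on the table: side (262,317), top (317,262).
- A green one: side (234,290).
- A black one: side (285,375).

The red pin in the press fits, because it is the larger red one and sits in the parking hole. I'll confirm with a crop and measure.

```bash
cat > h.py <<'E'
import numpy as np,cv2
def load(n): return dict(np.load(n))
def cloud(g):
    K,V=g["camera_matrix"],g["view"]; d=g["depth"]; v,u=np.mgrid[:d.shape[0],:d.shape[1]]
    p=np.stack([(u-K[0,2])/K[0,0]*d,-(v-K[1,2])/K[1,1]*d,-d],-1)
    return (p-V[:3,3])@V[:3,:3]
def proj(g,P):
    c=np.atleast_2d(P)@g["view"][:3,:3].T+g["view"][:3,3]; K=g["camera_matrix"]
    return np.stack([K[0,2]+K[0,0]*c[:,0]/-c[:,2],K[1,2]-K[1,1]*c[:,1]/-c[:,2]],-1)
def tri(gs,uv):
    A=[];b=[]
    for g,p in zip(gs,uv):
        K,V=g["camera_matrix"],g["view"]; r=V[:3,:3].T@np.array([(p[0]-K[0,2])/K[0,0],-(p[1]-K[1,2])/K[1,1],-1]); r/=np.linalg.norm(r)
        o=-V[:3,:3].T@V[:3,3]; M=np.eye(3)-np.outer(r,r); A.append(M);b.append(M@o)
    return np.linalg.lstsq(np.vstack(A),np.hstack(b),rcond=None)[0]
E
python3 - <<'E'
from h import *
s,t=load("side0.npz"),load("top0.npz")
for n,g in(("side",s),("top",t)):
    h=cv2.cvtColor(g["frame"],cv2.COLOR_BGR2HSV); C=cloud(g)
    m=(((h[...,0]<6)|(h[...,0]>174))&(h[...,1]>190)&(h[...,2]>110)).astype(np.uint8)
    k,l,st,ce=cv2.connectedComponentsWithStats(m)
    for i in range(1,k):
        if st[i,4]>15: q=C[l==i]; print(n,st[i],ce[i].round(1),np.median(q,0).round(3),q.min(0).round(3),q.max(0).round(3))
    d=g["depth"]; P=C
    for lo,hi,nm in((.015,.035,"board"),(.235,.27,"posttop")):
        m=(P[...,2]>lo)&(P[...,2]<hi)&(d>0)&(P[...,0]>.35)&(P[...,0]<.85)&(P[...,1]<.25)&(P[...,1]>-.35)
        k,l,st,ce=cv2.connectedComponentsWithStats(m.astype(np.uint8))
        for i in range(1,k):
            if st[i,4]>30:
                q=P[l==i]; print(n,nm,st[i,4],q.mean(0).round(3),np.round(cv2.minAreaRect((q[:,:2]*1000).astype(np.float32)),2) if 0 else cv2.minAreaRect((q[:,:2]*1000).astype(np.float32)),np.median(q[:,2]).round(4))
a=cv2.resize(s["frame"][130:340,220:430],None,fx=2.8,fy=2.8,interpolation=cv2.INTER_CUBIC)
cv2.imwrite("pics/c1.png",a)
b=cv2.resize(t["frame"][135:285,210:380],None,fx=4,fy=4,interpolation=cv2.INTER_CUBIC)
cv2.imwrite("pics/c2.png",b)
E
```

```text
side [354 235  13   8  64] [360.2 238.6] [ 0.566 -0.24   0.245] [ 0.552 -0.243  0.237] [ 0.583 -0.233  0.248]
side [258 311  10   8  41] [262.9 314.1] [ 0.374 -0.134  0.013] [ 0.36  -0.147  0.009] [ 0.385 -0.12   0.017]
side board 57 [0.767 0.23  0.026] ((763.0181884765625, 234.33108520507812), (49.05590057373047, 51.53095626831055), 68.74677276611328) 0.0259
side board 6796 [ 0.556 -0.126  0.026] ((597.9874267578125, -68.84712219238281), (262.22027587890625, 452.7709655761719), 3.9563472270965576) 0.0261
side board 37 [ 0.833 -0.145  0.025] ((831.978759765625, -140.98165893554688), (20.07643699645996, 57.705448150634766), 23.20152473449707) 0.0259
side board 655 [ 0.812 -0.3    0.03 ] ((810.6996459960938, -291.6849670410156), (116.60045623779297, 78.60513305664062), 89.9054183959961) 0.0328
side board 95 [ 0.366 -0.319  0.022] ((367.0216979980469, -317.23968505859375), (13.697135925292969, 38.256744384765625), 69.74101257324219) 0.0221
side posttop 684 [ 0.598 -0.116  0.252] ((600.7761840820312, -101.8788070678711), (44.3126335144043, 160.18589782714844), 4.510754585266113) 0.2511
s
[... 1070 characters left out ...]
0.024] ((596.5952758789062, -70.41645812988281), (260.944580078125, 450.2320861816406), 3.777900457382202) 0.0243
top board 42 [ 0.365 -0.319  0.022] ((365.4022521972656, -319.4247131347656), (11.29902458190918, 34.13541793823242), 62.77561950683594) 0.0217
top posttop 381 [ 0.601 -0.235  0.248] ((599.1654663085938, -233.66189575195312), (50.053653717041016, 97.50389862060547), 86.97744750976562) 0.2487
top posttop 115 [ 0.614 -0.128  0.252] ((614.9369506835938, -130.7043914794922), (8.332985877990723, 81.28921508789062), 3.5471038818359375) 0.2517
top posttop 138 [ 0.583 -0.126  0.252] ((584.1064453125, -123.13422393798828), (9.294853210449219, 116.67245483398438), 4.911843299865723) 0.2519
```

View pics/c1.png

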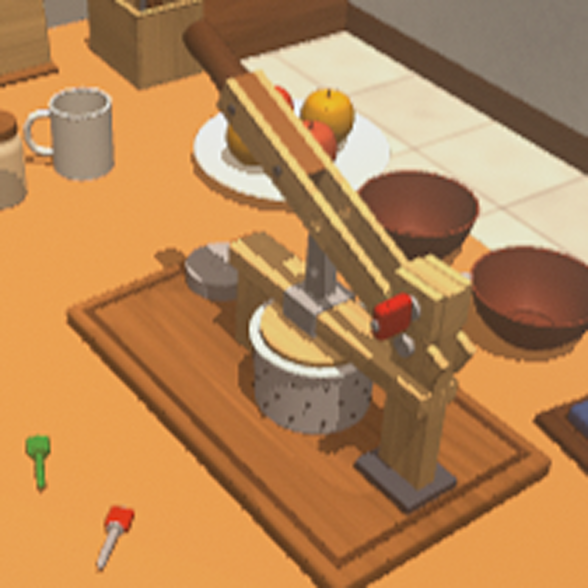

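View pics/c2.png

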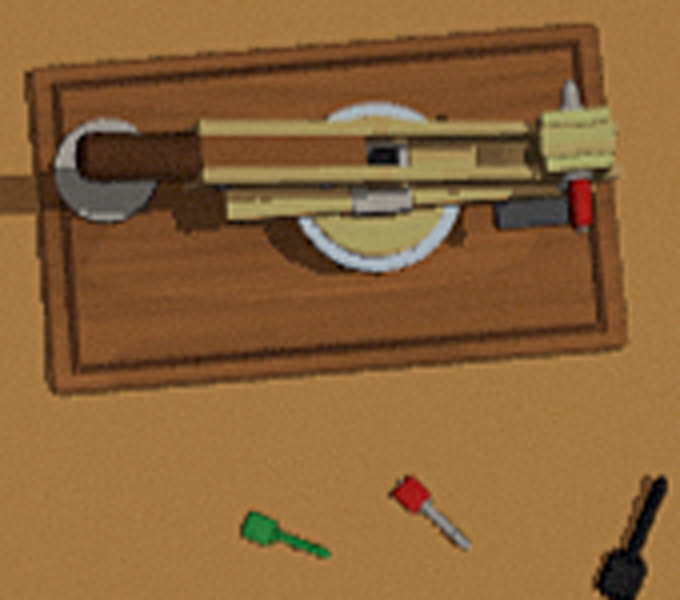

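The crops confirm it. The larger red grip, crop (393,315), is in the parking hole with its nose showing behind the post. The red pin at crop (120,518) is smaller and lies loose on the table. The press yaw is about +0.067 rad. Next I'll read the ram cap and approach the pin.

```bash
cat >> h.py <<'E'
YAW=0.0675; O=np.array([0.5994,-0.105,0.])
from scipy.spatial.transform import Rotation as Ro
Rp=Ro.from_euler('z',YAW).as_matrix()
def W(p): return O+Rp@np.asarray(p,float)      # press (m) -> world
def quat(pitch=0,flip=1,yaw=0):                        # tool down, closing along press y; pitch>0: nose down
    R=Rp@Ro.from_euler('zy',[yaw,pitch]).as_matrix()@np.array([[flip,0,0],[0,-flip,0],[0,0,-1.]])
    q=Ro.from_matrix(R).as_quat(); return q[[3,0,1,2]]
E
python3 - <<'E'
from h import *
from bench import *
t=load("top0.npz"); s=load("side0.npz")
for n,g in(("top",t),("side",s)):
    C=cloud(g); P=(C-O)@Rp
    m=(abs(P[...,0])<.011)&(abs(P[...,1])<.02)&(P[...,2]>.19)&(P[...,2]<.26)&(g["depth"]>0)
    v,u=np.where(m)
    for a,b in zip(v,u): print(n,u.size and (b,a),(P[a,b]*1000).round(1),g["frame"][a,b])
G=W([-.042,-.130,.230]); print("grip",G,proj(t,G),proj(s,G))
for f in(1,-1):
    print(f,inverse_kinematics(G+[0,0,-.011],quat(0,f)))
E
```

```text
top (np.int64(308), np.int64(169)) [ 10.9  -5.2 255. ] [24 47 65]
top (np.int64(305), np.int64(170)) [ 10.4   2.5 245.9] [46 64 73]
top (np.int64(306), np.int64(170)) [ 10.6  -0.4 243.1] [48 61 73]
top (np.int64(308), np.int64(170)) [ 10.5  -6.  240.9] [57 78 97]
top (np.int64(310), np.int64(170)) [ 10.4 -11.6 239.2] [ 62  98 111]
top (np.int64(311), np.int64(170)) [ 10.1 -14.3 239.4] [ 60  88 107]
top (np.int64(312), np.int64(170)) [ 10.9 -17.5 233.2] [26 46 61]
top (np.int64(313), np.int64(170)) [  9.9 -19.8 238. ] [38 57 76]
top (np.int64(303), np.int64(172)) [  8.4   7.2 227.1] [33 29 31]
top (np.int64(304), np.int64(172)) [  9.    4.2 222.5] [17 12 18]
top (np.int64(305), np.int64(172)) [  8.    1.7 227. ] [10  7  6]
top (np.int64(306), np.int64(172)) [  7.9  -1.1 226.1] [15 10 11]
top (np.int64(307), np.int64(172)) [  7.7  -3.8 225.9] [16 12 17]
top (np.int64(308), np.int64(172)) [  7.3  -6.5 226.9] [15 18 22]
top (np.int64(309), np.int64(172)) [  8.4  -9.8 218.8] [53 55 56]
top (np.int64(302), np.int64(173)) [  7.6   9.6 216.5] [40 40 34]
top (np.int64(303), np.int64(173)) [  
[... 6285 characters left out ...]
nt64(333), np.int64(224)) [ -8.1  -4.6 192.6] [72 82 96]
side (np.int64(334), np.int64(224)) [ -7.5  -7.6 194.2] [70 82 95]
side (np.int64(335), np.int64(224)) [ -4.7  -8.2 193.4] [68 79 93]
side (np.int64(336), np.int64(224)) [ -1.4  -8.3 192. ] [ 91 103 116]
side (np.int64(334), np.int64(225)) [ -7.2  -7.5 190.9] [70 81 95]
side (np.int64(335), np.int64(225)) [ -4.5  -8.3 190.2] [70 81 94]
grip [ 0.56626398 -0.2375368   0.23      ] [[354.57423178 185.85147379]] [[359.07866299 243.27088614]]
1 [-4.52583321e-01  1.32560993e-01  1.16409906e+00 -4.44089210e-16
  1.84493260e+00  1.05071301e+00]
-1 [-4.52583321e-01  1.32560993e-01  1.16409906e+00 -4.44089210e-16
  1.84493260e+00 -2.09087965e+00]
```

The cap top reads about z 225 mm, so the ram hole is near 181 mm, about 9 mm below nominal. Now I'll grasp.

```bash
cat >> h.py <<'E'
def rep(b,tag=""):
    s=b.state(); f=Rp.T@s["ft_force"]; m=Rp.T@s["moment"]; p=Rp.T@(s["ee_pos"]-O)
    print(tag,"t%.1f"%s["time"],"P",(p*1e3).round(2),"F",f.round(1),"M",m.round(2),"gap %.1f"%(s["finger_gap"]*1e3),"ff %.1f"%s["finger_force"]); return p,f,m,s
E
python3 - <<'E'
from h import *
import bench as b
q=quat()
p=b.state()["ee_pos"]; b.move_l(p+[0.05,-.05,.25],.4)
b.move_to(W([-.15,.0,.46]),q); rep(b)
b.move_to(W([-.042,-.130,.33]),q); rep(b)
b.move_l(W([-.042,-.130,.219]),.12); rep(b,"down")
b.close(); b.hold(.2); rep(b,"closed")
g=b.get_image("side"); cv2.imwrite("pics/g1.png",cv2.resize(g["frame"][150:330,240:440],None,fx=3,fy=3,interpolation=cv2.INTER_CUBIC))
E
```

```text
t3.4 P [-149.73    0.6   459.95] F [-0.3 -0.7  1.2] M [ 0.02  0.13 -0.01] gap 88.0 ff 0.0
 t4.3 P [ -42.04 -129.27  331.95] F [ 0.3 -0.3  0.4] M [ 0.02  0.15 -0.05] gap 87.4 ff 0.0
down t5.3 P [ -41.67 -130.07  220.47] F [ 0.5  0.8 -0.4] M [ 0.    0.16 -0.03] gap 87.3 ff 0.0
closed t6.7 P [ -41.98 -129.87  219.04] F [-0.7  2.  -0.2] M [0.25 0.17 0.03] gap 13.7 ff 29.8
```

View pics/g1.png

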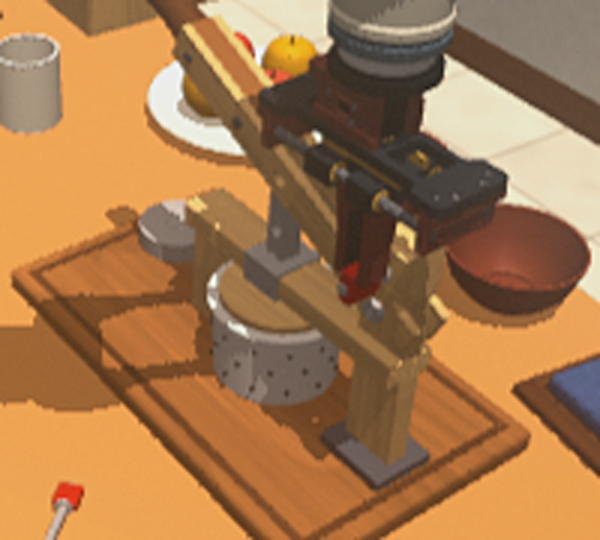

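The pin is gripped at gap 13.7 mm. The ram's upper hole shows at crop (277,232), which is full-image (332,227), giving z of about 181 mm and agreeing with the cap. Now I'll feel for the pin's level in its hole by tilting.

```bash
cat >> h.py <<'E'
def ry(a): return Ro.from_euler('y',a).as_matrix()
def tcp(piv,pitch,r):   # tool pose for pivot point (press), tool pitch, r = tcp rel. to pivot at pitch 0
    return W(np.asarray(piv)+ry(pitch)@np.asarray(r))
E
python3 - <<'E'
from h import *
import bench as b
r=np.array([-.042,0,-.011]); c=[0,-.130,.230]
for a in(0,-.015,-.03,0,.015,.03,.045,.06,.02):
    b.move_l(tcp(c,a,r),.05,quat(a)); b.hold(.25); rep(b,a)
E
```

```text
0 t7.2 P [ -42.   -129.91  219.01] F [-0.5  0.2  1.5] M [0.31 0.19 0.05] gap 13.6 ff 29.8
-0.015 t7.7 P [ -41.76 -129.95  218.7 ] F [0.3 3.  3.1] M [0.4  0.26 0.07] gap 13.8 ff 29.9
-0.03 t8.2 P [ -41.49 -129.88  218.41] F [0.7 4.1 5.9] M [0.58 0.35 0.04] gap 13.8 ff 29.9
0 t8.7 P [ -42.16 -129.96  218.95] F [-2.3  3.4  3.1] M [0.56 0.45 0.03] gap 14.0 ff 29.9
0.015 t9.2 P [ -42.24 -130.    219.47] F [-1.9  3.1  2.9] M [0.51 0.52 0.09] gap 13.6 ff 29.9
0.03 t9.7 P [ -42.27 -129.99  220.  ] F [-0.2  2.5  0.2] M [0.39 0.31 0.06] gap 13.7 ff 29.9
0.045 t10.2 P [ -42.37 -130.07  220.71] F [-0.   2.1 -0.9] M [0.28 0.11 0.05] gap 13.8 ff 29.8
0.06 t10.7 P [ -42.54 -130.03  221.57] F [-0.2  0.9 -1.2] M [0.17 0.19 0.06] gap 13.9 ff 29.8
0.02 t11.2 P [ -42.16 -129.98  219.83] F [-0.8  0.7  0.6] M [0.23 0.32 0.05] gap 13.8 ff 29.8
```

```bash
python3 - <<'E'
from h import *
import bench as b
r=np.array([-.042,0,-.011]); c=[0,-.130,.230]
for a in(.06,.075,.09,.105,.06,.03):
    b.move_l(tcp(c,a,r),.05,quat(a)); b.hold(.2); rep(b,a)
for dz in(.001,.002,-.001,-.002,0):
    b.move_l(tcp(c,.03,r)+[0,0,dz],.05,quat(.03)); b.hold(.2); rep(b,dz)
E
```

```text
0.06 t11.7 P [ -42.38 -130.05  221.49] F [-0.1  1.5 -0.7] M [0.18 0.03 0.02] gap 14.2 ff 29.8
0.075 t12.1 P [ -42.74 -129.93  222.12] F [-1.9  1.3 -0.5] M [ 0.35  0.12 -0.  ] gap 13.6 ff 29.8
0.09 t12.6 P [ -42.95 -129.83  222.51] F [-2.1  2.9 -2.7] M [0.53 0.24 0.07] gap 13.7 ff 29.9
0.105 t13.0 P [ -43.19 -129.75  222.85] F [-3.7  4.4 -6.3] M [0.71 0.4  0.02] gap 13.6 ff 29.9
0.06 t13.5 P [ -42.44 -129.93  221.66] F [-0.5  3.4 -4.6] M [0.65 0.28 0.06] gap 13.6 ff 29.9
0.03 t13.9 P [ -42.09 -130.03  220.55] F [ 0.2  4.1 -2.9] M [0.59 0.18 0.1 ] gap 13.7 ff 29.9
0.001 t14.4 P [ -42.18 -129.95  220.93] F [ 1.9  2.3 -5.6] M [ 0.57 -0.1   0.1 ] gap 13.5 ff 29.9
0.002 t14.8 P [ -42.28 -129.83  221.58] F [  3.9   3.9 -11.3] M [ 0.61 -0.33  0.06] gap 13.7 ff 29.9
-0.001 t15.3 P [ -42.37 -130.09  220.49] F [ 0.2  4.7 -1.1] M [0.77 0.23 0.1 ] gap 13.9 ff 30.0
-0.002 t15.7 P [ -42.29 -130.04  219.87] F [-2.   5.2  4.8] M [0.91 0.4  0.07] gap 13.7 ff 30.0
0 t16.2 P [ -42.31 -130.05  220.38] F [-1.2  3.9  0.9] M [0.71 0.28 0.03] gap 13.8 ff 30.0
```

```bash
python3 - <<'E'
from h import *
import bench as b
p0=np.array([-.0421,-.1295,.2207]); q=quat(.04)
b.move_l(W(p0),.05,q); b.hold(.2); rep(b,"y+.5")
p0[1]+=.0004; b.move_l(W(p0),.05,q); b.hold(.2); rep(b,"y+.9")
for x in(4,8,15,30,45,60,72):
    b.move_l(W(p0-[x*1e-3,0,0]),.05); rep(b,x)
b.hold(.3); rep(b,"free")
g=b.get_image("side"); np.savez("s2.npz",**g); cv2.imwrite("pics/g2.png",cv2.resize(g["frame"][150:330,240:440],None,fx=4,fy=3.3,interpolation=cv2.INTER_CUBIC))
E
```

```text
y+.5 t16.6 P [ -42.16 -129.8   220.55] F [-0.4  1.6 -0.4] M [0.26 0.31 0.02] gap 13.5 ff 30.0
y+.9 t17.1 P [ -42.12 -129.23  220.6 ] F [ 0.4  0.5 -1.5] M [0.05 0.18 0.03] gap 13.7 ff 29.9
4 t17.3 P [ -45.56 -129.13  220.81] F [ 5.  -1.1 -1.4] M [-0.16 -0.69 -0.02] gap 13.5 ff 29.9
8 t17.6 P [ -50.65 -129.16  220.85] F [-0.3  0.2 -0.2] M [-0.05  0.1  -0.  ] gap 14.0 ff 29.9
15 t17.9 P [ -57.64 -129.14  220.81] F [-0.8 -0.7 -0.1] M [-0.03  0.3   0.03] gap 13.8 ff 29.9
30 t18.3 P [ -72.7  -129.14  220.76] F [ 1.2  0.2 -0.3] M [ 0.02 -0.17 -0.02] gap 13.6 ff 29.9
45 t18.8 P [ -89.03 -129.13  220.61] F [-6.1  0.2  0.3] M [0.03 1.21 0.01] gap 14.1 ff 30.0
60 t19.2 P [-102.31 -129.1   220.8 ] F [ 0.9 -0.1 -1.6] M [ 0.    0.16 -0.04] gap 13.5 ff 29.9
72 t19.6 P [-114.28 -129.13  220.88] F [-0.4  0.3 -1.8] M [ 0.    0.11 -0.04] gap 13.3 ff 29.9
free t19.9 P [-113.99 -129.07  220.62] F [ 0.5  0.5 -0.7] M [-0.03  0.15  0.03] gap 13.5 ff 29.9
```

View pics/g2.png

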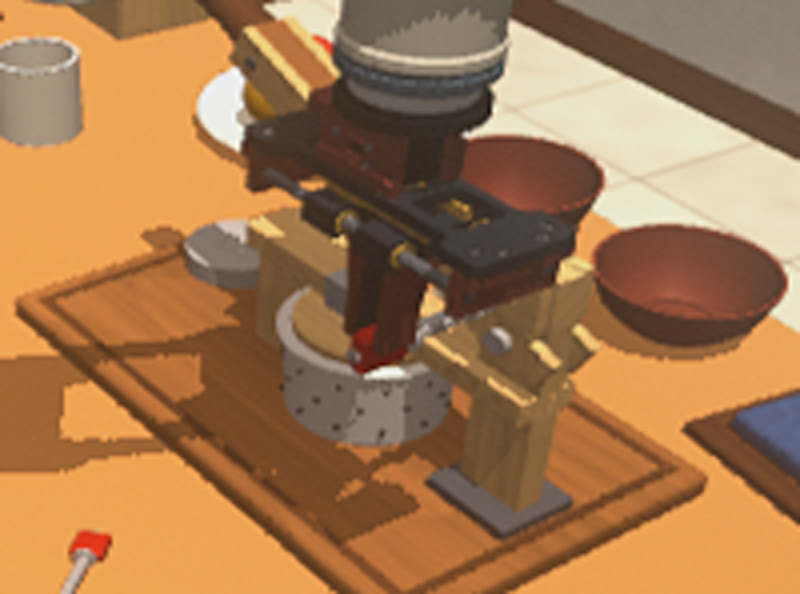

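The pin is out and free, held at crop (385,345), and the lever stayed up. Next I'll put the nose into the lever's hole, short of the ram, and ease the lever down along its arc.

```bash
cat >> h.py <<'E'
OFF=np.array([-.0221,.0009,-.0093]); PT=.04
def at(q,d,dy=0,dz=0):   # TCP (world) with nose d mm past lever_hole mouth at lever angle q
    return W(np.array([-.020-.0645+d*1e-3,-.130+.130*np.cos(.42-q)+dy,.190+.130*np.sin(.42-q)+dz])+OFF)
E
python3 - <<'E'
from h import *
import bench as b
b.move_l(at(0,-25),.15); b.move_l(at(0,-3),.12); rep(b,"pre")
for d in(2,5,7,8.7):
    b.move_l(at(0,d),.03); rep(b,d)
    if abs(b.state()["ft_force"]).max()>6: break
else:
    for q in np.arange(.03,.46,.03):
        b.move_l(at(q,8.7),.06); f=rep(b,q)[1]
        if abs(f).max()>8: break
g=b.get_image("side"); np.savez("s3.npz",**g); cv2.imwrite("pics/g3.png",cv2.resize(g["frame"][150:330,240:440],None,fx=4,fy=3.3,interpolation=cv2.INTER_CUBIC))
E
```

```text
pre t21.2 P [-109.74  -10.92  232.94] F [-0.3 -1.2 -0.6] M [ 0.03  0.14 -0.01] gap 13.4 ff 29.9
2 t21.6 P [-104.72  -10.49  233.76] F [ 0.  -0.3 -1.1] M [0.02 0.18 0.01] gap 13.2 ff 29.9
5 t21.8 P [-101.54  -10.37  233.72] F [ 0.2 -0.5 -0.9] M [0.   0.14 0.02] gap 13.4 ff 29.9
7 t22.1 P [-99.55 -10.38 233.64] F [-0.5  0.2 -0.8] M [-0.02  0.15  0.01] gap 13.5 ff 29.9
8.7 t22.3 P [-97.84 -10.39 233.65] F [ 0.1 -1.1 -0.4] M [0.06 0.2  0.03] gap 13.6 ff 29.9
0.03 t22.6 P [-98.03  -8.7  229.74] F [-0.4  0.5 -1.3] M [ 0.06  0.13 -0.02] gap 13.5 ff 29.9
0.06 t22.8 P [-98.03  -7.23 226.08] F [-1.  -0.1 -0.8] M [ 0.03  0.14 -0.01] gap 13.6 ff 29.9
0.09 t23.1 P [-98.01  -5.91 222.4 ] F [ 0.4  0.4 -1. ] M [ 0.04  0.14 -0.  ] gap 13.4 ff 29.9
0.12 t23.3 P [-98.01  -4.72 218.68] F [-0.7 -0.1 -1.7] M [0.06 0.15 0.02] gap 13.6 ff 29.9
0.15 t23.6 P [-98.01  -3.65 214.95] F [ 0.7  0.2 -1.8] M [-0.02  0.19 -0.02] gap 13.6 ff 29.9
0.18 t23.8 P [-98.02  -2.66 211.15] F [ 0.  -0.3 -1.9] M [0.01 0.18 0.04] gap 13.4 ff 29.9
0.21 t24.1 P [-98.03  -1.8  207.39] F [-0.8 -0.9 -1.2] M [-0.01  0.17  0.02] gap 13.7 ff 29.9
0.24 t24.3 P [-98.04  -1.08 203.53] F [-1.   0.5 -2. ] M [0.   0.13 0.  ] gap 13.7 ff 29.9
0.27 t24.6 P [-98.02  -0.45 199.71] F [-0.4 -0.7 -0.7] M [ 0.04  0.15 -0.  ] gap 13.6 ff 29.9
0.30000000000000004 t24.8 P [-9.8050e+01  6.0000e-02  1.9582e+02] F [-0.5 -0.1 -1.1] M [-0.01  0.16  0.01] gap 13.4 ff 29.9
0.32999999999999996 t25.1 P [-98.04   0.45 191.95] F [ 0.3 -0.2 -0.9] M [-0.02  0.14  0.02] gap 13.7 ff 29.9
0.36 t25.3 P [-98.05   0.77 188.05] F [ 0.9  0.8 -1.1] M [-0.    0.18 -0.02] gap 13.9 ff 29.9
0.39 t25.6 P [-98.06   0.9  184.18] F [ 0.2 -0.  -1.8] M [-0.05  0.17 -0.02] gap 13.5 ff 29.9
0.42000000000000004 t25.8 P [-98.05   0.97 180.25] F [ 0.1 -1.2 -1.5] M [-0.01  0.11 -0.02] gap 13.8 ff 29.9
0.44999999999999996 t26.1 P [-98.08   0.88 176.35] F [ 0.9  0.5 -1.9] M [-0.04  0.11  0.01] gap 13.6 ff 29.9
```

View pics/g3.png

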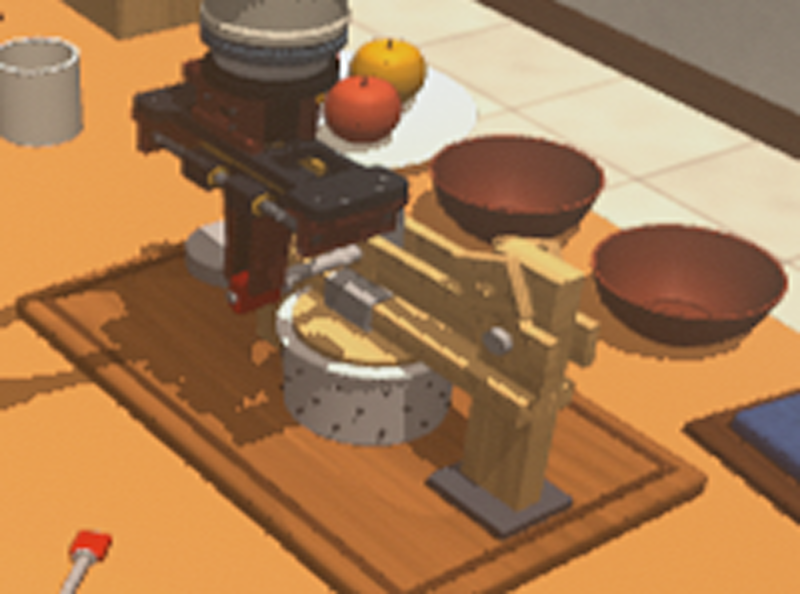

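The lever came down smoothly, nearly level, with the nose in its hole at crop (355,257). Next I'll feel for the ram hole going downward.

```bash
python3 - <<'E'
from h import *
import bench as b
import sys
for z in np.arange(-4.5,-13,-1.5):
    q=.42-np.arcsin(z/130)
    b.move_l(at(q,8.5),.05); 
    for d in np.arange(10,15.6,.8):
        b.move_l(at(q,d),.04); f=Rp.T@b.state()["ft_force"]
        if f[0]<-4: break
    p=rep(b,(round(z,1),d))[0]
    if f[0]>=-4: break
    b.move_l(at(q,8.5),.05)
E
```

```text
(np.float64(-4.5), np.float64(14.800000000000004)) t28.1 P [-92.06   0.81 175.92] F [-3.3  0.4 -3.6] M [-0.05  0.91  0.01] gap 13.3 ff 29.9
```

```bash
python3 - <<'E'
from h import *
import bench as b
for z in(-5.5,-6.5,-7.5):
    q=.42-np.arcsin(z/130)
    b.move_l(at(q,14),.05);b.hold(.1); rep(b,(z,14))
    b.move_l(at(q,15.3),.03);b.hold(.1); f=rep(b,(z,15.3))[1]
    if f[0]>-1.5 and abs(f[2]+1)<1.5: break
z0=z
b.move_l(at(q,14.8),.03)
for dz in(-.7,-1.4,0,.7,1.4,0):
    b.move_l(at(q,15.3,0,dz*1e-3),.03);b.hold(.15); rep(b,dz)
E
```

```text
(-5.5, 14) t28.4 P [-92.31   0.81 175.35] F [-0.5  0.  -1.6] M [-0.    0.36  0.03] gap 13.5 ff 29.9
(-5.5, 15.3) t28.8 P [-91.38   0.76 175.14] F [-1.7 -0.7 -2.6] M [-0.07  0.66 -0.02] gap 13.4 ff 29.9
(-6.5, 14) t29.1 P [-92.29   0.72 174.54] F [ 0.4 -0.6 -2.5] M [-0.02  0.15 -0.  ] gap 13.5 ff 29.9
(-6.5, 15.3) t29.5 P [-91.22   0.73 174.24] F [ 0.2 -0.2 -1.6] M [-0.05  0.24  0.  ] gap 13.4 ff 29.9
-0.7 t30.1 P [-91.24   0.71 173.52] F [ 0.4 -0.3 -0.6] M [ 0.01  0.08 -0.04] gap 13.8 ff 29.9
-1.4 t30.6 P [-91.3    0.73 172.79] F [-0.3  0.1 -1.4] M [ 0.01  0.05 -0.01] gap 13.7 ff 29.9
0 t30.9 P [-91.35   0.78 174.13] F [-0.1 -0.9 -1.6] M [ 0.01  0.16 -0.01] gap 13.8 ff 29.9
0.7 t31.4 P [-91.39   0.76 174.69] F [ 0.7  0.1 -2.1] M [ 0.02  0.2  -0.01] gap 13.7 ff 29.9
1.4 t31.8 P [-91.38   0.77 175.36] F [ 1.1 -0.  -3.8] M [0.01 0.2  0.02] gap 13.4 ff 29.9
0 t32.1 P [-91.24   0.68 174.5 ] F [-0.7  0.1 -2.2] M [ 0.    0.22 -0.02] gap 13.6 ff 30.0
```

```bash
python3 - <<'E'
from h import *
import bench as b
q=.42-np.arcsin(-6.5/130)
for dz in(-1.4,-2.1,-2.8,-3.5,-4.2):
    b.move_l(at(q,15.3,0,dz*1e-3),.03);b.hold(.15); f=rep(b,dz)[1]
    if f[2]>3.5: break
E
```

```text
-1.4 t32.5 P [-91.21   0.7  172.95] F [-0.5  0.4 -0.8] M [-0.08  0.09 -0.05] gap 13.8 ff 30.0
-2.1 t33.0 P [-91.27   0.7  172.14] F [ 0.2  0.1 -1.3] M [-0.01  0.07 -0.01] gap 13.5 ff 30.0
-2.8 t33.4 P [-91.33   0.75 171.35] F [ 0.9 -0.4 -1. ] M [-0.12  0.1  -0.01] gap 13.5 ff 30.0
-3.5 t33.8 P [-91.34   0.79 170.64] F [ 0.1 -0.5 -0.4] M [-0.08  0.12 -0.05] gap 13.3 ff 30.0
-4.2 t34.1 P [-91.29   0.75 170.02] F [-0.7  0.2 -0.5] M [-0.07  0.12 -0.05] gap 13.8 ff 30.0
```

```bash
python3 - <<'E'
from h import *
import bench as b
q=.42-np.arcsin(-6.5/130)
for dz in(-4.9,-5.6,-6.3):
    b.move_l(at(q,15.3,0,dz*1e-3),.03);b.hold(.15); f=rep(b,dz)[1]
    if f[2]>3: break
for n in("side","top"):
    g=b.get_image(n); np.savez(n+"4.npz",**g)
t=load("top4.npz"); P=(cloud(t)-O)@Rp
m=(abs(P[...,0])<.009)&(abs(P[...,1])<.009)&(P[...,2]>.19)&(P[...,2]<.26)
print("cap",np.median(P[m],0)*1e3,m.sum())
P=(cloud(t)-O)@Rp; m=(abs(P[...,0]-.0)<.016)&(P[...,1]>.045)&(P[...,1]<.15)&(P[...,2]>.15)&(P[...,2]<.26)
y,z=P[m][:,1],P[m][:,2]; k=np.polyfit(y,z,1); print("lever top slope",k, "n",m.sum(),"z at 0.1",np.polyval(k,.1))
s=load("side4.npz")["frame"]
cv2.imwrite("pics/g4.png",cv2.resize(s[185:285,270:400],None,fx=6,fy=6,interpolation=cv2.INTER_CUBIC))
E
```

```text
-4.9 t34.5 P [-91.27   0.71 169.47] F [-0.8 -0.9  0.3] M [-0.03  0.14  0.  ] gap 13.6 ff 30.0
-5.6 t35.0 P [-91.32   0.72 168.78] F [-1.  -0.8  2.9] M [-0.03  0.23 -0.06] gap 14.1 ff 30.0
-6.3 t35.4 P [-91.36   0.78 167.93] F [-2.3  0.8  2. ] M [0.01 0.33 0.06] gap 13.7 ff 30.0
cap [nan nan nan] 0
lever top slope [-0.082858    0.19715071] n 371 z at 0.1 0.18886490570579803
  return _methods._mean(a, axis=axis, dtype=dtype,
  ret = um.true_divide(
```

View pics/g4.png

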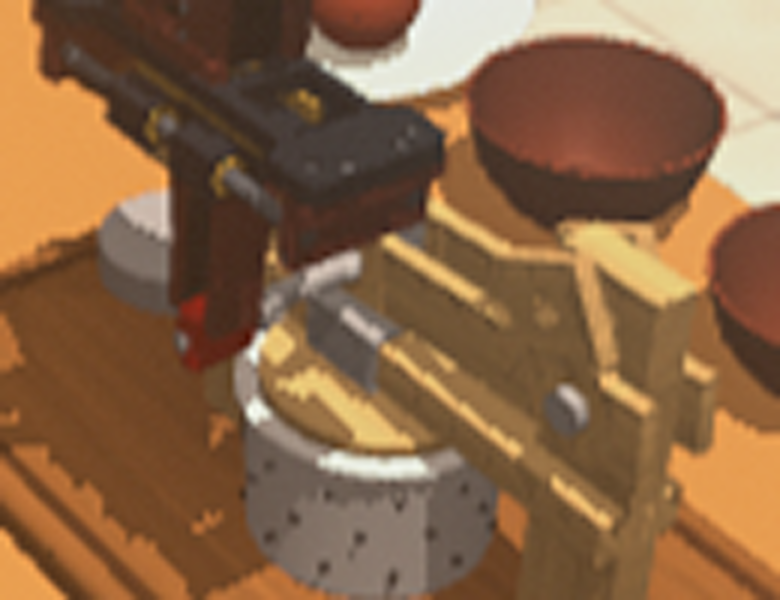

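```bash
python3 - <<'E'
from h import *
import bench as b
q=.42-np.arcsin(-6.5/130)
for z in(-12,-11.3,-10.6,-9.9,-9.2,-8.5):
    b.move_l(at(q,15.3,0,(z+6.5)*1e-3),.03);b.hold(.15); f=rep(b,z)[1]
    if f[2]<-13 or f[0]<-6: break
g=b.get_image("top"); P=(cloud(g)-O)@Rp; m=(abs(P[...,0]-.0)<.016)&(P[...,1]>.045)&(P[...,1]<.15)&(P[...,2]>.15)&(P[...,2]<.26)
y,z=P[m][:,1],P[m][:,2]; k=np.polyfit(y,z,1); print("slope",k,"z at 0.1",np.polyval(k,.1))
E
```

```text
-12 t35.9 P [-91.32   0.75 168.51] F [-2.4 -0.6  0.1] M [0.01 0.28 0.01] gap 13.6 ff 30.0
-11.3 t36.2 P [-91.31   0.78 169.18] F [-1.1 -0.4 -0.5] M [ 0.02  0.15 -0.02] gap 13.8 ff 30.0
-10.6 t36.6 P [-91.3    0.75 169.96] F [ 0.   0.4 -1.1] M [-0.02  0.1  -0.07] gap 13.7 ff 30.0
-9.9 t37.0 P [-91.36   0.77 170.64] F [-0.3 -0.5 -1.7] M [-0.02  0.17 -0.03] gap 13.6 ff 30.0
-9.2 t37.5 P [-91.35   0.78 171.24] F [ 0.5  0.1 -3. ] M [0.01 0.17 0.01] gap 13.4 ff 30.0
-8.5 t37.9 P [-91.3    0.77 172.1 ] F [ 0.1  0.1 -3.9] M [ 0.    0.11 -0.03] gap 13.6 ff 30.0
slope [-0.08584064  0.19752705] z at 0.1 0.18894299120395677
```

Vision and feel both put the ram hole near -8.5 mm, and the lever sits at about -10.7. I'll back the nose off the ram, lift the lever a little with the pin, then ease it down into line.

```bash
cat >> h.py <<'E'
def leverz(b):
    g=b.get_image("top"); P=(cloud(g)-O)@Rp; m=(abs(P[...,0])<.016)&(P[...,1]>.045)&(P[...,1]<.15)&(P[...,2]>.15)&(P[...,2]<.26)
    k=np.polyfit(P[m][:,1],P[m][:,2],1); a=np.arctan(k[0]); zc=np.polyval(k,.08)-.0175/np.cos(a)  # mid-height at y=.08
    return 130*np.sin(a), (zc-.190)/.210*130*1e3
E
python3 - <<'E'
from h import *
import bench as b
q=.42-np.arcsin(-8.5/130)
b.move_l(at(q,10.3),.05); rep(b,"back"); print(leverz(b))
for z in(-8,-7,-6,-5,-4.5,-4):
    b.move_l(at(q,10.3,0,(z+8.5)*1e-3),.03);b.hold(.1); f=rep(b,z)[1]; lz=leverz(b); print(np.round(lz,2))
    if f[2]<-13 or lz[1]>-7.6: break
E
```

```text
back t38.1 P [-96.91   0.63 172.3 ] F [-0.5 -0.  -4.2] M [ 0.04  0.5  -0.01] gap 13.8 ff 30.0
(np.float64(-11.676863853527164), np.float64(-10505.881301818185))
-8 t38.5 P [-96.49   0.61 172.6 ] F [-2.  -0.4 -3.8] M [ 0.04  0.72 -0.03] gap 13.6 ff 30.0
[   -11.1  -10430.44]
-7 t39.0 P [-96.22   0.62 173.83] F [-1.6 -0.1 -3.2] M [0.02 0.58 0.04] gap 13.7 ff 30.0
[-1.060000e+01 -1.071551e+04]
-6 t39.4 P [-96.12   0.61 174.77] F [-0.  -0.7 -3.7] M [0.02 0.35 0.05] gap 13.4 ff 30.0
[   -12.   -10411.18]
-5 t39.8 P [-96.07   0.64 175.77] F [ 0.7 -0.  -4.4] M [-0.03  0.11 -0.04] gap 13.9 ff 30.0
[-9.660000e+00 -1.063316e+04]
-4.5 t40.1 P [-96.24   0.63 176.24] F [ 1.  -0.4 -4.5] M [0.   0.04 0.01] gap 13.5 ff 30.0
[-1.034000e+01 -1.046111e+04]
-4 t40.5 P [-96.32   0.62 176.66] F [ 1.7 -0.2 -3.9] M [-0.03  0.11  0.01] gap 14.0 ff 30.0
[   -10.91 -10679.18]
```

The lever stayed at about -10.5 mm while the pin pivoted in the pads, so the pin cannot lift it by the nose. It is now about 0.073 rad nose down relative to the tool. I'll withdraw, correct the tool pitch, and lift the lever from under its handle with the shank close to the shoulder.

```bash
cat >> h.py <<'E'
PT=-.033; OFF=np.array([-.0213,.0009,-.0093])
E
python3 - <<'E'
from h import *
import bench as b
t=load("top0.npz"); P=(cloud(t)-O)@Rp
m=(abs(P[...,0])<.016)&(P[...,1]>.04)&(P[...,1]<.12)&(P[...,2]>.2)
k=np.polyfit(P[m][:,1],P[m][:,2],1); a=np.arctan(k[0]); print("lever0 angle",a,"bias mm",1e3*(np.polyval(k,.08)-.0175/np.cos(a)-.19-.21*np.tan(.42)))
p=b.state()["ee_pos"]
b.move_l(p-Rp@[.025,0,0],.12); rep(b,"out")
h=lambda x,z:W(np.array([x,.189,z])+OFF)
b.move_l(h(-.100,.134),.2,quat(PT)); b.move_l(h(-.033,.134),.15); f=rep(b,"under")[1]; print(np.round(leverz(b),2))
for z in(.140,.146,.150,.153):
    b.move_l(h(-.033,z),.04); f=rep(b,z)[1]; l=leverz(b); print(np.round(l,2))
    if l[1]>-6000 or f[2]<-8: break
E
```

```text
lever0 angle 0.42212298108264984 bias mm 0.24976858152045422
out t41.0 P [-121.06    0.42  177.69] F [-0.2 -0.7 -1.1] M [0.05 0.12 0.03] gap 13.7 ff 30.0
under t42.7 P [-54.66 189.34 124.51] F [ 0.1  0.2 -0.8] M [0.01 0.15 0.01] gap 13.7 ff 30.0
[-1.002000e+01 -1.057738e+04]
0.14 t43.0 P [-54.4  189.93 131.48] F [ 0.3 -0.2 -1.7] M [ 0.01  0.18 -0.02] gap 13.5 ff 30.0
[-9.730000e+00 -1.060425e+04]
0.146 t43.4 P [-54.57 190.05 136.53] F [-0.3  0.6 -2.5] M [0.09 0.35 0.03] gap 13.7 ff 30.0
[   -9.68 -8903.94]
0.15 t43.7 P [-54.49 189.97 140.68] F [-1.3  1.1 -3.6] M [0.16 0.51 0.06] gap 13.7 ff 30.0
[-6.48000e+00 -7.23354e+03]
0.153 t44.0 P [-54.36 189.98 143.83] F [-0.9  1.2 -4.6] M [ 0.24  0.52 -0.  ] gap 13.7 ff 30.0
[-5.54000e+00 -5.77031e+03]
```

```bash
python3 - <<'E'
from h import *
import bench as b
h=lambda x,z:W(np.array([x,.189,z])+OFF)
b.move_l(h(-.033,.143),.1); b.move_l(h(-.110,.150),.2)
z=-5.8; q=.42-np.arcsin(z/130)
b.move_l(at(q,-12),.2); rep(b,"pre"); print(leverz(b))
for n in("side","top"):
    Z=[]
    for i in range(4):
        g=b.get_image(n); P=((cloud(g)-O)@Rp); f=g["frame"].astype(int)
        m=(P[...,0]>-.094)&(P[...,0]<-.036)&(abs(P[...,1])<.009)&(abs(P[...,2]-.184)<.02)&(g["depth"]>0)
        Z.append(P[m])
    Z=np.vstack(Z); k=np.polyfit(Z[:,0],Z[:,2],1); ky=np.polyfit(Z[:,0],Z[:,1],1)
    r=abs(Z[:,2]-np.polyval(k,Z[:,0]))<.004; k=np.polyfit(Z[r,0],Z[r,2],1)
    print(n,len(Z),"pitch up",k[0],"z@-65",np.polyval(k,-.065),"yaw",ky[0],"y",np.polyval(ky,-.065))
    np.savez("sh_%s.npz"%n,Z=Z)
rep(b)
E
```

```text
pre t45.9 P [-117.77    1.47  174.52] F [ 0.4  0.1 -1.2] M [-0.01  0.19  0.02] gap 13.6 ff 30.0
(np.float64(-5.30093765142206), np.float64(-5887.410328418202))
side 374 pitch up 0.012461135919053554 z@-65 0.19052886030699895 yaw -0.007034247160436101 y -0.0008356017471407707
top 4 pitch up -7.693474698906515 z@-65 0.40572784582063964 yaw -0.47394943156085734 y 0.017134074698530344
 t46.4 P [-117.78    1.03  174.98] F [ 0.3 -0.6 -0.6] M [0.03 0.2  0.01] gap 13.8 ff 30.0
```

```bash
python3 - <<'E'
from h import *
import bench as b
Q=lambda z:.42-np.arcsin(z/130)
b.move_l(at(Q(-5.8),5),.1); b.move_l(at(Q(-5.8),8.7),.05); rep(b,"in")
for z in(-7,-8,-9,-10):
    b.move_l(at(Q(z),9),.06)
    for d in(11,12,13,14,15.2):
        b.move_l(at(Q(z),d),.05); f=Rp.T@b.state()["ft_force"]
        if f[0]<-2.5: break
    rep(b,(z,d))
    if f[0]>=-2.5 : break
print(leverz(b))
E
```

```text
in t47.0 P [-97.22   0.8  174.66] F [ 0.8 -0.1 -3.2] M [0.02 0.18 0.01] gap 13.7 ff 30.0
(-7, 15.2) t48.5 P [-90.65   0.74 173.55] F [-1.   0.4 -1.9] M [-0.01  0.27 -0.08] gap 13.8 ff 30.0
(np.float64(-5.791672622159005), np.float64(-5863.640303723039))
```

```bash
python3 - <<'E'
from h import *
import bench as b
Q=lambda z:.42-np.arcsin(z/130)
for z in(-7.8,-8.6,-9.4,-10.2,-11):
    b.move_l(at(Q(z),15.2),.04); b.hold(.1); p,f,m,s=rep(b,z); 
    if z<-8: print(np.round(leverz(b),1))
    if f[2]>1.2 or f[0]<-2: break
E
```

```text
-7.8 t48.9 P [-90.53   0.63 172.99] F [-0.  -0.5 -1.6] M [ 0.01  0.19 -0.03] gap 13.9 ff 30.0
-8.6 t49.2 P [-90.55   0.62 172.15] F [-1.   0.6 -1.1] M [ 0.07  0.12 -0.04] gap 13.8 ff 30.0
[-5.9000e+00 -6.7951e+03]
-9.4 t49.6 P [-90.6    0.56 171.23] F [-0.2  0.5 -1.1] M [0.06 0.17 0.01] gap 13.5 ff 30.0
[-7.300e+00 -7.585e+03]
-10.2 t50.0 P [-90.61   0.5  170.44] F [-0.5  0.  -0.9] M [0.02 0.13 0.07] gap 13.6 ff 30.0
[-8.4000e+00 -8.5339e+03]
-11 t50.4 P [-90.61   0.42 169.66] F [ 0.2  0.3 -1.9] M [0.08 0.24 0.05] gap 13.5 ff 30.0
[-9.0000e+00 -9.4026e+03]
```

```bash
cat >> h.py <<'E'
PT=-.0205; OFF=np.array([-.0214,.0009,-.0093])
Q=lambda z:.42-np.arcsin(z/130)
E
python3 - <<'E'
from h import *
import bench as b
h=lambda x,z:W(np.array([x,.189,z])+OFF)
b.move_l(at(Q(-10.5),-10),.2); b.move_l(h(-.100,.136),.3,quat(PT)); b.move_l(h(-.033,.138),.2)
b.move_l(h(-.033,.1497),.05); b.hold(.1); rep(b,"lift"); l=leverz(b)[1]; print(l)
if l<-7700:
    b.move_l(h(-.033,.1497+(-7500-l)*2.46e-6),.04); b.hold(.1); l=leverz(b)[1]; print(l)
b.move_l(h(-.033,.141),.1); b.move_l(h(-.105,.150),.3)
b.move_l(at(Q(-7.6),-8),.25); print(leverz(b)); 
b.move_l(at(Q(-7.7),5),.1); b.move_l(at(Q(-7.8),13),.06); rep(b,13); b.move_l(at(Q(-7.8),15.3),.04); b.hold(.1); rep(b,15.3); print(leverz(b))
E
```

```text
lift t52.5 P [-54.3 190.  140.9] F [-0.2  0.2 -1.3] M [0.01 0.23 0.  ] gap 14.0 ff 30.0
-7842.303486251745
-7412.38786461878
(np.float64(-8.720543819466267), np.float64(-7503.399074045712))
13 t55.1 P [-92.68   0.85 172.93] F [ 0.  -0.2 -1. ] M [0.04 0.09 0.02] gap 14.2 ff 30.0
15.3 t55.5 P [-90.61   0.64 172.96] F [ 0.4  0.5 -0.1] M [-0.    0.11 -0.07] gap 13.3 ff 30.0
(np.float64(-8.69591677337213), np.float64(-8324.305880265789))
```

```bash
python3 - <<'E'
from h import *
import bench as b
for d in(17,18,19,20,21,23,25,28):
    b.move_l(at(Q(-7.8),d),.05); p,f,m,s=rep(b,d)
    if f[0]<-20 or abs(f[2])>8 : break
E
```

```text
17 t55.8 P [-88.83   0.64 172.88] F [-0.1  0.5 -1.2] M [0.03 0.09 0.02] gap 13.5 ff 30.0
18 t56.0 P [-87.93   0.69 172.85] F [-0.3  0.3  0.5] M [0.03 0.22 0.06] gap 13.4 ff 30.0
19 t56.3 P [-87.33   0.74 172.65] F [-3.4  0.8  0.1] M [0.1  0.73 0.07] gap 13.7 ff 30.0
20 t56.5 P [-87.     0.66 172.63] F [-6.3  0.2  0. ] M [0.1  1.31 0.01] gap 13.6 ff 30.0
21 t56.8 P [-86.6    0.71 172.59] F [-9.1  1.   0.2] M [0.09 1.71 0.08] gap 13.7 ff 30.0
23 t57.0 P [-82.72   0.67 172.83] F [-1.2  0.1 -1.1] M [0.09 0.38 0.  ] gap 13.2 ff 30.0
25 t57.3 P [-80.47   0.66 172.89] F [-1.1  0.7 -0.9] M [0.03 0.33 0.01] gap 13.8 ff 30.0
28 t57.5 P [-77.41   0.65 172.88] F [-0.1 -0.3 -2. ] M [ 0.01  0.1  -0.05] gap 13.4 ff 30.0
```

```bash
python3 - <<'E'
from h import *
import bench as b
for d in(31,34,37,40,44,49,54,58,61,63,64.5,65.5):
    b.move_l(at(Q(-7.8),d),.08); p,f,m,s=rep(b,d)
    if f[0]<-20 or abs(f[2])>9 : break
E
```

```text
31 t57.8 P [-74.63   0.69 172.91] F [-1.1  0.5 -1.3] M [0.04 0.37 0.02] gap 14.0 ff 30.0
34 t58.0 P [-71.34   0.71 172.99] F [-0.7 -1.2 -0.6] M [0.14 0.24 0.06] gap 13.8 ff 30.0
37 t58.3 P [-68.55   0.71 172.93] F [-0.5  0.3 -1.5] M [0.1  0.22 0.01] gap 13.7 ff 30.0
40 t58.5 P [-65.33   0.71 172.95] F [ 1.4  0.3 -0. ] M [ 0.08 -0.02  0.04] gap 14.1 ff 30.0
44 t58.8 P [-61.38   0.69 172.94] F [ 1.4  0.5 -0.5] M [ 0.06  0.02 -0.03] gap 13.9 ff 30.0
49 t59.0 P [-56.31   0.68 172.91] F [ 3.   0.3 -1. ] M [ 0.09 -0.22 -0.01] gap 13.6 ff 30.0
54 t59.3 P [-51.72   0.63 172.71] F [-0.3 -0.2 -0.2] M [-0.02  0.32  0.08] gap 13.8 ff 30.0
58 t59.5 P [-47.44   0.66 172.81] F [-0.3  0.1 -2.8] M [-0.02  0.15 -0.04] gap 13.5 ff 30.0
61 t59.8 P [-44.19   0.68 172.81] F [ 2.2 -0.5 -2.9] M [ 0.01 -0.25  0.  ] gap 13.5 ff 30.0
63 t60.0 P [-42.11   0.73 172.77] F [ 5.1 -0.3 -4. ] M [ 0.01 -0.72  0.01] gap 13.8 ff 30.0
64.5 t60.3 P [-41.54   0.69 172.81] F [ 2.2  0.7 -3. ] M [ 0.01 -0.06  0.  ] gap 13.5 ff 30.0
65.5 t60.5 P [-40.8    0.69 172.81] F [-1.5  0.6 -3. ] M [0.03 0.34 0.02] gap 13.8 ff 30.0
```

```bash
python3 - <<'E'
from h import *
import bench as b
for d in(66.5,67.5):
    b.move_l(at(Q(-7.8),d),.06); p,f,m,s=rep(b,d)
    if f[0]<-7: break
b.move_l(at(Q(-7.8),64.5),.08); b.hold(.1); rep(b,"back")   # light pull-back check
b.gripper_open(); p=rep(b,"open")[3]["ee_pos"]
b.move_l(p+[0,0,.12],.2); b.move_l(p+Rp@[-.08,0,.16],.25); rep(b,"clear")
for n in("side","top"):
    g=b.get_image(n); np.savez(n+"5.npz",**g)
s=load("side5.npz")["frame"]; t=load("top5.npz")["frame"]
A=cv2.resize(s[185:310,240:400],(800,600)[::1] and (480,375),interpolation=cv2.INTER_CUBIC); B=cv2.resize(t[140:240,210:370],(320,200),interpolation=cv2.INTER_CUBIC)
C=np.zeros((375,800,3),np.uint8); C[:,:480]=A; C[:200,480:]=B; cv2.imwrite("pics/g5.png",C)
E
```

```text
66.5 t60.8 P [-40.05   0.66 172.81] F [-4.2  0.9 -1.1] M [ 0.1   1.01 -0.01] gap 13.5 ff 30.0
67.5 t61.0 P [-39.98   0.67 172.6 ] F [-7.9  1.9 -0.8] M [0.15 1.72 0.01] gap 13.8 ff 30.0
back t61.4 P [-41.33   0.69 172.66] F [-0.   0.3 -4. ] M [0.04 0.4  0.02] gap 13.7 ff 30.0
open t62.6 P [-41.4    0.68 172.9 ] F [ 0.2 -0.6 -0.1] M [-0.03  0.14 -0.01] gap 87.7 ff 0.0
clear t63.8 P [-121.08    0.64  331.75] F [-0.1 -0.6 -0.6] M [-0.02  0.16  0.01] gap 87.9 ff 0.0
```

View pics/g5.png

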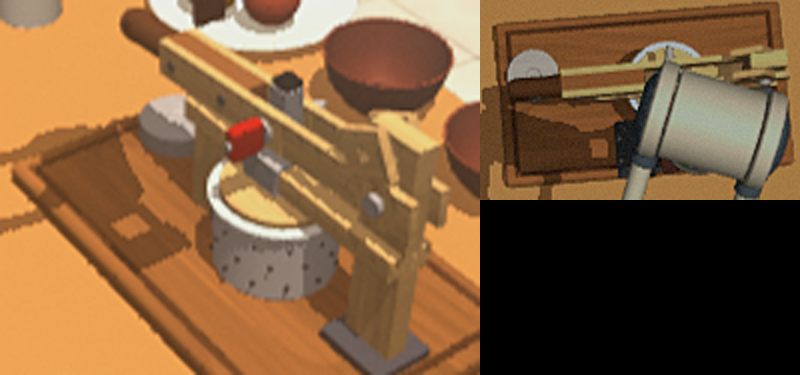

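The side view shows the pin through the lever and ram, with its red grip at (245,138) and the lever down. I'll give it one light nudge on the back of the grip to seat the shoulder, then hand in.

```bash
python3 - <<'E'
from h import *
import bench as b
q=quat(PT); P=lambda x,z:W([x,.0009,z])
b.close(); b.move_l(P(-.088,.178),.35); t=rep(b,"pre")[3]["time"]
if t<67.2:
    for x in(-74,-71.5,-70.2,-69.2,-68.2,-67.2):
        b.move_l(P(x*1e-3,.178),.1); p,f,m,s=rep(b,x)
        if f[0]<-4.5 or s["time"]>68.7: break
b.move_l(P(-.105,.19),.25); rep(b,"end")
b.job_done()
E
```

```text
pre t65.9 P [-87.91   0.85 179.37] F [-0.  -0.4  1.7] M [-0.02  0.11  0.  ] gap 1.0 ff 0.0
-74 t66.2 P [-73.04   0.52 180.85] F [ 0.4 -0.5 -0.3] M [0.04 0.16 0.03] gap 0.6 ff 0.0
-71.5 t66.4 P [-71.47   0.84 178.56] F [ 0.3  0.5 -0.1] M [-0.02  0.11  0.02] gap 0.6 ff 0.0
-70.2 t66.7 P [-70.28   0.89 177.92] F [ 0.4 -0.9 -0.4] M [0.   0.17 0.01] gap 0.3 ff 0.0
-69.2 t66.9 P [-69.22   0.9  177.95] F [ 0.8  0.1 -0.8] M [-0.01  0.14 -0.04] gap 0.7 ff 0.0
-68.2 t67.2 P [-68.3    0.91 177.93] F [-0.8  0.1 -0.1] M [ 0.02  0.3  -0.02] gap 0.1 ff 0.4
-67.2 t67.4 P [-67.55   0.84 177.99] F [-3.6 -0.1  0.2] M [-0.01  0.78 -0.01] gap 0.2 ff 1.7
end t67.7 P [-104.62    0.71  191.09] F [-0.4 -0.2 -0.5] M [-0.01  0.15 -0.03] gap 0.9 ff 0.0
the job is handed in; nothing more can be done
```

The job is handed in at 67.7 s of the 72 s allowed: the lever is down and the pin is through the lever and the ram's upper hole. The balls appear to have snapped out (the pin pulled itself forward at the end), and the shoulder met a firm stop at about 8 N, but it was not visible in the images.

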